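# Hang the rock basket on the spring weighing arm

### The arm

A 6-joint arm with a two-finger parallel gripper is mounted at the origin on a cart in front of the work surface, level with it; the furniture and walls round the work are solid. World frame = base frame: x ahead of the robot, y to its left, z up, the work surface at z = 0. Lengths are in mm, angles in rad, forces in N, time in s.
With the tool pointing down it reaches from about 400 to 825 mm from the base axis. Payload 7 kg.
Tool frame: the origin (TCP) lies midway between the tips of the shut fingers; the grasp point (between the pads) lies 19 mm behind it; y points along the fingers, x is the direction in which the jaws open and shut, and the axes are right-handed (so a half turn about y gives the same grasp; the last joint's range is limited). The gripper opens to 85 mm and grips with 20 to 120 N. Pads are 22 mm wide; open, the fingers measure 114 mm over their backs; the gripper's body (76 mm by 85 mm) begins 54 mm behind the grasp point. The pads swing forward as they close: fully open they stand 13 mm farther back than shut.
Start: joints at [1.409, 0.359, 0.012, 0, -1.224, -0.288], TCP at [293.485, 607.834, 231.302] pointing down, gripper open.
Joint ranges: [-3.07, 3.07], [-1.43, 2.12], [-1.02, 1.25], [-3.03, 1.67], [-3.05, -0], [-3.03, 3.03]. Speed limits (rad/s): [2.39, 2.39, 3.01, 3.14, 3.14, 3.14].

### API

Orientations are given as [roll, pitch, yaw] about the fixed x, y, z axes, in that order (R = Rz(yaw) Ry(pitch) Rx(roll)).
In Python, from plant import * gives the robot as it stands. The module is installed in compiled form; this text tells all that it offers.
- The arm moves only by the tool arm_command, never from a script. Its argument "targets" is a list that holds one entry, the list of rows, each a list of 5 numbers: the shift along the tool's x, y, z in mm, then the turn about the tool's y in degrees, then the closure, from -1 (fully open) to 1 (shut). In form: [[[tx, ty, tz, spin, fingers], ...]]. A call has 1 to 12 rows; each row is the pose to reach, as a shift and turn from the pose measured when the call began, along the tool's axes at that moment; what a row does not reach only later rows make up. A row lasts 1/10 s, in which the tool goes at most 50 mm and 8.59 degrees, less where a joint would pass 70% of its speed; a pose out of reach is approached as far as the arm can. A call with a gripper value outside its range is refused whole. The fingers move at their own pace and stop on an object; the grip force is fixed at half the most. Time passes only in rows, so rows that repeat a pose let the fingers close. It gives the time, the measured TCP pose, the force and the opening at its end, in the units of the state.
- observe(): the state, without advancing time (a new reading comes with each control period).
- snapshot(name): name is "side" or "top"; returns a dict with "color" (384x512x3 uint8, red, green, blue), "depth" (384x512 float32, mm along the optical axis (not along the pixel's ray), 0 where there is no reading), "vfov" (degrees; the focal length in pixels is half the picture's height over the tangent of half this angle, whatever the lens; pixels are square), "cx", "cy" (the principal point, pixels), "camera_from_world" (4x4, takes a point from world to camera coordinates). Camera axes: x right, y down, z forward; pixel columns grow to the right and rows downward; lengths in mm; the calibration is good to about 2 mm. A picture is of the moment at which its call begins.
- finish_job(): hands the job in, once; it reports no verdict.
The state is a dict: "clock": time; "qpos": joint angles; "joint_vel": joint speeds; "joint_torque": joint torques, N m; "position": TCP position; "orientation": TCP orientation; "contact_force": force on the tool from outside, world axes, zero at the start; "moment": the same for the moment, N m; "width": finger opening in mm.
Only numpy, scipy, OpenCV 4.12 (cv2) and the standard library are available. Lean on these libraries where they do the work, as an engineer would, in place of code of your own. Each camera call takes 0.05 s, during which the arm holds its last target. There are 200 camera calls.

### The job

Hang the wire basket that holds the rock on the hook at the end of the spring weighing arm. Keep hold of it and ease it down as the arm sinks, and let go only once the arm has sunk to where it carries the weight and stands still. Leave the empty basket where it is.

Things in the scene. Friction and masses are not known exactly. Their poses are not given: they have to be found in the camera images.
- hook_seat (a point): Where the crossbar's middle rests in the hook at the arm's tip, 200 mm up unloaded. Its x (level when unloaded) points back along the arm to the stand; the seated bar lies along its y. Open V trough of two wires, lips 20 mm above and 28 mm before and behind this point, catching a bar 12 mm off. Enter along +x from 80 mm or more in front of the tip (-x), bar 25 to 35 mm above the seat, then lower.
- spring_arm (a joint): Angle (rad) of the 12 mm wide arm, 200 mm from pivot to hook, underside 20 mm below the seat, on a fixed stand 192 mm high that is placed and turned anew. 0 unloaded, growing as the hook sinks, stop 0.55. Spring 1.9 N m/rad, well damped. Carrying basket and rock alone it settles at about 0.30 (0.27 to 0.33): hook 60 mm (54 to 66) lower, sinking nearly straight down (under 3 mm sideways).
- full_basket_tab (a point): Centre of the grip tab of the basket to hang: the one holding a rust-brown rock (50 x 48 x 37 mm, fixed in it), about 0.29 kg in all. 153 mm above the basket's underside, 38 mm above the crossbar's axis. Grey upright block, 26 mm along the basket's x, 14 mm thick along its y (grasp across this), top 20 mm above this point. z up. A half turn of the basket makes no difference.
- full_basket_bar (a point): Middle of the crossbar of the same basket: round steel bar 10 mm thick, 70 mm long along the basket's y axis, its axis 115 mm above the basket's underside. Basket 74 x 74 mm, rim 38 mm (rock 41 mm) above its underside, so 69 mm are clear between rock and crossbar for the hook to enter along the basket's x.
- empty_basket: The other basket, same shape and size (74 x 74 mm, tab top 173 mm high), but with nothing in it: leave it. Origin: centre of its underside. The two baskets may have changed places.

How it is judged:
By the outcome, as a careful person would: the job done as asked, in the order asked, and still so for the second after the job is handed in, with the robot touching nothing.
It also fails if it takes over 48 s, if anything falls off the work surface, if the arm or the gripper's body presses on something with over 40 N, if the wrist force passes 120 N, or if a joint passes its speed limit or range.

## Working session

There is one attempt and no reset: what is moved stays moved. The work goes in short steps, Python scripts to look and compute and a tool call to move; the robot and the scene stay as the last step left them, time stands still between calls to the robot, and variables do not carry over. Pictures are saved under pics/ and viewed, about 8 in all and at most 12, crops included, and the job is handed in when it is done.

Besides the shell and the picture viewer there is one more tool, called after "Emit:" as name([rows], argument=value, ...), one row to a line, values as JSON. arm_command: Moves the arm, as the interface text tells. Its arguments: {"type":"object","properties":{"targets":{"type":"array","items":{"type":"array","items":{"type":"array","items":{"type":"number"}}}}},"required":["targets"]}

```bash
mkdir -p pics; cat > h.py <<'E'
from plant import *
import numpy as np, cv2
def snap(n,f=None):
    s=snapshot(n)
    if f: cv2.imwrite('pics/'+f+'.png',s['color'][:,:,::-1])
    return s
def cloud(s):
    d=s['depth'];H,W=d.shape;f=H/2/np.tan(np.radians(s['vfov'])/2)
    v,u=np.mgrid[:H,:W]
    c=np.stack([(u-s['cx'])/f*d,(v-s['cy'])/f*d,d,np.ones_like(d)],-1)
    w=c@np.linalg.inv(s['camera_from_world']).T
    w=w[...,:3]; w[d==0]=np.nan
    return w
E
python3 - <<'E'
from h import *
o=observe();print(o)
for n in('side','top'):
    s=snap(n,n+'0');np.save(n+'0.npy',cloud(s));print(n,s['vfov'],s['cx'],s['cy'],np.linalg.inv(s['camera_from_world']).round(2))
a=cv2.imread('pics/side0.png');b=cv2.imread('pics/top0.png')
E
```

```text
{'clock': 0.0, 'qpos': array([ 1.40910075e+00,  3.59379773e-01,  1.10666360e-02, -3.88997338e-04,
       -1.22410086e+00, -2.88123737e-01]), 'joint_vel': array([-0.00081449, -0.0003077 ,  0.00033829,  0.00198257,  0.0004405 ,
        0.00096536]), 'joint_torque': array([-9.66671141e-04, -5.83323884e+01,  2.93422133e+01,  6.93673611e+00,
       -5.88675553e-03, -1.25368695e-05]), 'position': array([293.27842444, 607.41820183, 230.36466815]), 'orientation': array([-1.57068722e+00, -1.65490526e-03, -2.02074820e+00]), 'contact_force': array([-0.00647558,  0.88581431, -0.39505044]), 'moment': array([ 0.01231702, -0.01183433,  0.01671482]), 'width': 85.23025870432578}
side 48.20273966586903 252.89624438452537 195.220439039852 [[-1.0000e+00  2.0000e-02 -5.0000e-02  6.6969e+02]
 [ 5.0000e-02  6.1000e-01 -7.9000e-01  9.9743e+02]
 [ 1.0000e-02 -7.9000e-01 -6.1000e-01  8.9590e+02]
 [ 0.0000e+00  0.0000e+00  0.0000e+00  1.0000e+00]]
top 44.791017142845206 256.20594595432203 187.31325537274222 [[ 0.00000e+00 -9.80000e-01  2.10000e-01  3.66080e+02]
 [-1.00000e+00 -0.00000e+00 -0.00000e+00  1.91500e+01]
 [ 0.00000e+00 -2.10000e-01 -9.80000e-01  1.30274e+03]
 [ 0.00000e+00  0.00000e+00  0.00000e+00  1.00000e+00]]
```

View pics/side0.png

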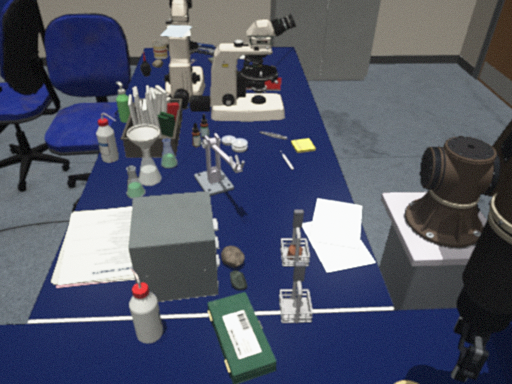

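View pics/top0.png

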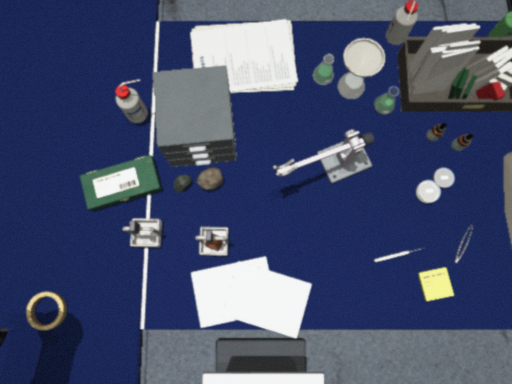

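The side view shows the full basket at about (295,250), with the empty one nearer at (295,305) and the spring arm's tip at (238,166). In the top view the full basket is at (213,240), the empty one at (145,232), the hook tip at (283,168) and the stand at (345,160). I'll enlarge and measure these.

```bash
python3 - <<'E'
from h import *
t=np.load('top0.npy');s=np.load('side0.npy')
A=cv2.imread('pics/top0.png');B=cv2.imread('pics/side0.png')
r=lambda im,y0,y1,x0,x1:cv2.resize(im[y0:y1,x0:x1],(390,300),interpolation=cv2.INTER_CUBIC)
cv2.imwrite('pics/z1.png',np.vstack([np.hstack([r(A,205,265,180,258),r(A,115,195,265,369)]),np.hstack([r(B,200,275,250,347.0.__int__()),r(B,125,200,180,277)])]))
def rep(n,w,u0,u1,v0,v1,zmin,zmax):
    p=w[v0:v1,u0:u1].reshape(-1,3);p=p[(p[:,2]>zmin)&(p[:,2]<zmax)]
    if len(p)<3: print(n,len(p));return
    c=p[:,:2].mean(0);U,S,V=np.linalg.svd(p[:,:2]-c,full_matrices=False)
    print(n,len(p),'mean',p.mean(0).round(1),'min',p.min(0).round(),'max',p.max(0).round(),'ax',V[0].round(3),'ang',np.degrees(np.arctan2(V[0,1],V[0,0])).round(1))
rep('top tab',t,190,240,215,265,145,185)
rep('side tab',s,270,330,200,275,125,185)
rep('top body',t,190,240,215,265,8,60)
rep('top bar',t,190,240,215,265,100,130)
rep('top arm',t,270,380,125,190,180,240)
rep('side arm',s,190,250,125,200,180,240)
rep('empty tab',t,115,170,205,260,145,185)
rep('empty body',t,115,170,205,260,8,60)
for u in range(274,380,5):
    p=t[125:185,u];k=np.where(p[:,2]>120)[0]
    print(u,[(int(q+125),p[q].round().astype(int).tolist()) for q in k[::4]])
E
```

```text
top tab 76 mean [492.2 133.  169.2] min [480. 127. 147.] max [506. 140. 179.] ax [-1.    -0.031] ang -178.2
side tab 307 mean [505.6 230.4 157. ] min [481. 130. 126.] max [530. 332. 176.] ax [0.122 0.993] ang 83.0
top body 397 mean [490.2 133.5  30.4] min [435.  68.   8.] max [567. 194.  57.] ax [-0.87  -0.494] ang -150.4
top bar 101 mean [492.5 131.3 118.8] min [481.  95. 109.] max [504. 172. 129.] ax [0.011 1.   ] ang 89.4
top arm 471 mean [ 683.3 -122.8  192.6] min [ 631. -250.  180.] max [759. -24. 228.] ax [-0.406  0.914] ang 113.9
side arm 380 mean [707.3 -25.9 196.4] min [ 633. -251.  180.] max [778. 114. 223.] ax [0.157 0.988] ang 81.0
empty tab 87 mean [514.6 318.5 167.4] min [503. 314. 146.] max [528. 326. 178.] ax [-1.     0.023] ang 178.7
empty body 305 mean [515.2 316.3  28.1] min [478. 280.   8.] max [588. 406.  60.] ax [-0.585  0.811] ang 125.8
274 [(166, [653, -24, 223])]
279 [(167, [656, -38, 200]), (171, [647, -38, 198]), (175, [633, -37, 215])]
284 [(165, [663, -50, 195]), (169, [653, -50, 193]), (173, [643, -50, 194])]
289 [(161, [670, -62, 208]), (166, [661, -63,
[... 644 characters left out ...]
 -205, 168])]
349 [(131, [755, -216, 183]), (135, [741, -214, 192]), (139, [740, -219, 165]), (143, [728, -218, 168]), (148, [717, -219, 161]), (157, [705, -226, 120])]
354 [(130, [758, -229, 183]), (134, [743, -226, 194]), (138, [735, -227, 188]), (142, [726, -228, 183]), (146, [717, -229, 176]), (150, [705, -227, 182]), (154, [710, -238, 130])]
359 [(132, [750, -240, 191]), (142, [727, -241, 180]), (146, [712, -237, 195]), (150, [706, -240, 181])]
364 [(134, [753, -258, 166]), (138, [741, -257, 169]), (142, [732, -257, 164]), (146, [726, -261, 148])]
369 [(132, [761, -273, 157]), (136, [746, -269, 171]), (140, [736, -269, 168]), (144, [728, -271, 160])]
374 [(140, [738, -284, 162])]
379 []
```

View pics/z1.png

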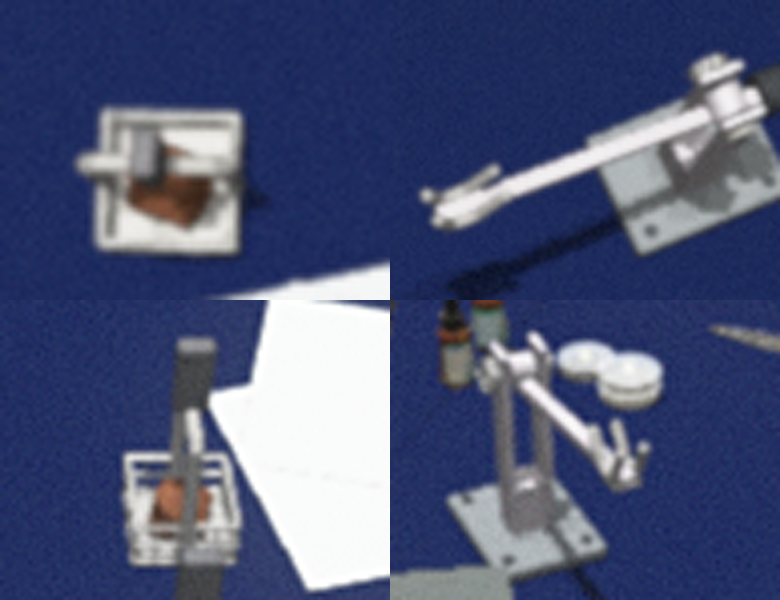

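```bash
cat >> h.py <<'E'
from scipy.spatial.transform import Rotation as Ro
def plan(target,yaw=None):
    o=observe();R=Ro.from_euler('xyz',o['orientation']).as_matrix()
    d=R.T@(np.array(target)-o['position'])
    jaw=np.degrees(np.arctan2(R[1,0],R[0,0]))
    print('t',round(o['clock'],2),'pos',o['position'].round(1),'rpy',np.degrees(o['orientation']).round(1),'jaw',jaw.round(1),'F',o['contact_force'].round(1),'w',round(o['width'],1),'q6',o['qpos'].round(2))
    print('shift',d.round(1),'spin',None if yaw is None else round(-((yaw-jaw+90)%180-90),1))
E
python3 - <<'E'
from h import *
t=np.load('top0.npy');p=t[140:180,297:340].reshape(-1,3);p=p[p[:,2]>150]
v=cv2.fitLine(p[:,:2].astype(np.float32),cv2.DIST_HUBER,0,.01,.01).ravel()
if v[1]>0: v[:2]*=-1
print(len(p),v,np.degrees(np.arctan2(v[1],v[0])))
s=np.load('side0.npy')
for n,w,a in(('top',t,(150,185,268,300)),('side',s,(135,180,210,250))):
    q=w[a[0]:a[1],a[2]:a[3]].reshape(-1,3);q=q[q[:,2]>150]
    d=q[:,:2]-v[2:4];al=d@v[:2]+0;la=d@np.array([-v[1],v[0]])
    al0=(np.array([655,-57])-v[2:4])@v[:2]
    for z0,z1 in((170,190),(190,205),(205,216),(216,235)):
        m=(q[:,2]>z0)&(q[:,2]<=z1)
        if m.any():print(n,z0,m.sum(),'along',np.sort((al[m]-al0).round())[::max(1,m.sum()//12)],'lat',np.sort(la[m].round())[::max(1,m.sum()//12)])
plan([492,133,215],-90)
E
```

```text
243 [ 3.9736110e-01 -9.1766232e-01  6.8698279e+02 -1.3671634e+02] -66.58669
top 170 36 along [-25. -13.  -1.  10.  12.  18.  22.  25.  28.  30.  32.  33.] lat [-10.  -5.  -2.  -0.   1.   3.   4.   5.   5.   6.   8.   9.]
top 190 133 along [-24. -19. -16. -13. -11.  -7.  -5.  -2.   0.   4.   6.  10.  33.] lat [-11.  -9.  -7.  -4.  -1.   1.   2.   4.   6.   7.   9.  11.  15.]
top 205 42 along [-28. -24. -22. -21.   8.   9.  10.  12.  13.  14.  15.  16.  17.  19.] lat [-11. -10.  -9.  -8.  -8.  -6.  -5.   7.   8.   9.  10.  10.  12.  13.]
top 216 23 along [-33. -32. -32. -32. -31. -31. -31. -30. -30. -30. -30. -28. -28. -28.
 -27. -26. -26. -25. -24.  15.  19.  20.  20.] lat [-11. -10. -10.  -9.  -8.  -8.  -7.  -7.  -7.  -7.  -5.   7.   8.   9.
  10.  10.  10.  10.  11.  11.  13.  13.  13.]
side 170 163 along [-30. -10.  38.  54.  72.  88. 105. 126. 171. 175. 179. 184. 193.] lat [-24. -13. -11.  -4.  -1.   1.   4.   5.   7.   8.   9.   9.  12.]
side 190 75 along [-33. -26. -25. -24. -22. -16.  -9.  -3.  -1.   2.   6.   9. 176.] lat [-17.  -8.  -6.  -3.  -2.   2.   4.   7.  10.  11.  14.  15.  16.]
side 205 35 along [-34. -33. -33. -30. -29. -28. -27.   2.   7.   8.  10.  11.  12.  13.
  15.  17.  18.  22.] lat [-10.  -8.  -7.  -6.  -6.  -4.  -3.  -3.  -1.  11.  12.  13.  14.  14.
  15.  15.  15.  17.]
side 216 13 along [-36. -35. -34. -34. -33. -33. -33. -32. -32. -31. -31. -31.  12.] lat [-8. -7. -5. -4. -3. -2. -1. 12. 13. 13. 14. 15. 17.]
t 0.1 pos [293.3 607.5 230.5] rpy [-9.000e+01 -1.000e-01 -1.158e+02] jaw -115.8 F [ 0.5 -0.4 -0.1] w 85.7 q6 [ 1.41  0.36  0.01 -0.   -1.22 -0.29]
shift [340.8  16.  385.3] spin -25.8
```

Emit:
arm_command([
  [[50,2,56,-8,-0.2],[90,5,102,-16,-0.2],[130,5,147,-24,-0.2],[170,10,192,-25.8,-0.2],[213,12,241,-25.8,-0.2],[256,14,290,-25.8,-0.2],[300,15,340,-25.8,-0.2],[340.8,16,385.3,-25.8,-0.2],[340.8,16,385.3,-25.8,-0.2],[340.8,16,385.3,-25.8,-0.2],[340.8,16,385.3,-25.8,-0.2],[340.8,16,385.3,-25.8,-0.2]],
])

```text
clock: 1.3
position: [492.3, 130.6, 214.7]
orientation: [-1.572, -0.002, -1.574]
contact_force: [-0.6, 0.8, -0.0]
width: 51.5
```

```bash
python3 - <<'E'
from h import *
plan([492,133,137],-90)
s=snap('side');a=s['color'][180:290,230:380,::-1];t=snap('top')
cv2.imwrite('pics/z2.png',np.hstack([cv2.resize(a,(409,300)),cv2.resize(t['color'][190:290,150:280,::-1],(390,300))]))
E
```

```text
t 1.3 pos [492.3 130.6 214.7] rpy [-90.1  -0.1 -90.2] jaw -90.2 F [-0.6  0.8 -0. ] w 51.5 q6 [ 0.65  0.1  -0.37  0.   -1.1   0.92]
shift [-2.5 77.7 -0.3] spin -0.2
```

View pics/z2.png

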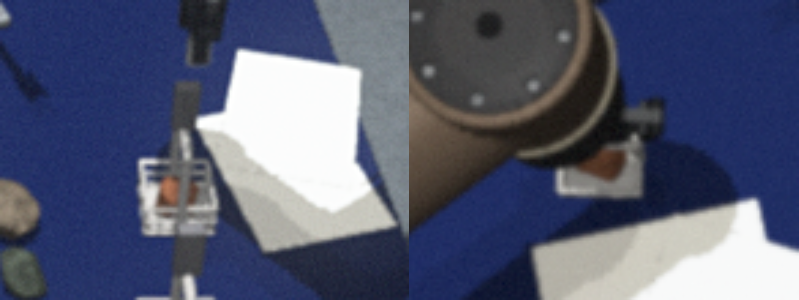

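The hand stands above the tab (side crop: fingers at 200,50; tab top at 187,85), jaws across its thickness. Descending and gripping.

Emit:
arm_command([
  [[-2.5,30,0,-0.2,-0.2],[-2.5,55,0,-0.2,-0.2],[-2.5,77.5,0,-0.2,-0.2],[-2.5,77.5,0,-0.2,-0.2],[-2.5,77.5,0,-0.2,1],[-2.5,77.5,0,-0.2,1],[-2.5,77.5,0,-0.2,1],[-2.5,77.5,0,-0.2,1],[-2.5,77.5,0,-0.2,1],[-2.5,77.5,0,-0.2,1]],
])

```text
clock: 2.4
position: [492.8, 135.7, 138.5]
orientation: [-1.569, 0.0, -1.568]
contact_force: [-0.8, 2.4, 7.9]
width: 13.7
```

```bash
python3 - <<'E'
from h import *
plan([492,133,255],-90)
E
```

```text
t 2.4 pos [492.8 135.7 138.5] rpy [-89.9   0.  -89.8] jaw -89.8 F [-0.8  2.4  7.9] w 13.7 q6 [ 0.65  0.17 -0.47  0.   -0.92  0.92]
shift [   2.7 -116.5   -0.7] spin 0.2
```

Emit:
arm_command([
  [[0,-20,0,0,1],[0,-50,0,0,1],[0,-85,0,0,1],[0,-117,0,0,1],[0,-117,0,0,1],[0,-117,0,0,1]],
])

```text
clock: 3.0
position: [492.2, 135.6, 255.4]
orientation: [-1.57, 0.001, -1.569]
contact_force: [-0.2, -1.4, -3.4]
width: 13.3
```

```bash
python3 - <<'E'
from h import *
plan([607,54,255],-156.6)
E
```

```text
t 3.0 pos [492.2 135.6 255.4] rpy [-89.9   0.1 -89.9] jaw -89.9 F [-0.2 -1.4 -3.4] w 13.3 q6 [ 0.65  0.07 -0.31 -0.   -1.19  0.92]
shift [ 81.9   0.5 114.7] spin 66.7
```

Emit:
arm_command([
  [[8,0,12,6,1],[18,0,25,13,1],[28,0,39,20,1],[38,0,53,27,1],[48,0,67,34,1],[58,0,81,41,1],[68,0,95,48,1],[76,0,107,55,1],[82,0,115,61,1],[82,0,115,66.7,1],[82,0,115,66.7,1],[82,0,115,66.7,1]],
])

```text
clock: 4.2
position: [606.6, 53.7, 253.9]
orientation: [-1.572, -0.001, -2.73]
contact_force: [-0.1, -0.2, -2.7]
width: 13.5
```

```bash
python3 - <<'E'
from h import *
plan([653,-51.5,255],-156.6)
s=snap('side');w=cloud(s);np.save('s3.npy',w)
t=snap('top')
cv2.imwrite('pics/z3.png',np.hstack([cv2.resize(s['color'][90:240,150:300,::-1],(450,450),interpolation=cv2.INTER_CUBIC),cv2.resize(t['color'][110:240,200:300,::-1],(346,450),interpolation=cv2.INTER_CUBIC)]))
E
```

```text
t 4.2 pos [606.6  53.7 253.9] rpy [-9.000e+01 -1.000e-01 -1.564e+02] jaw -156.4 F [-0.1 -0.2 -2.7] w 13.5 q6 [ 0.41  0.24 -0.1  -0.   -1.23  0.  ]
shift [ -0.5  -1.2 115. ] spin 0.2
```

View pics/z3.png

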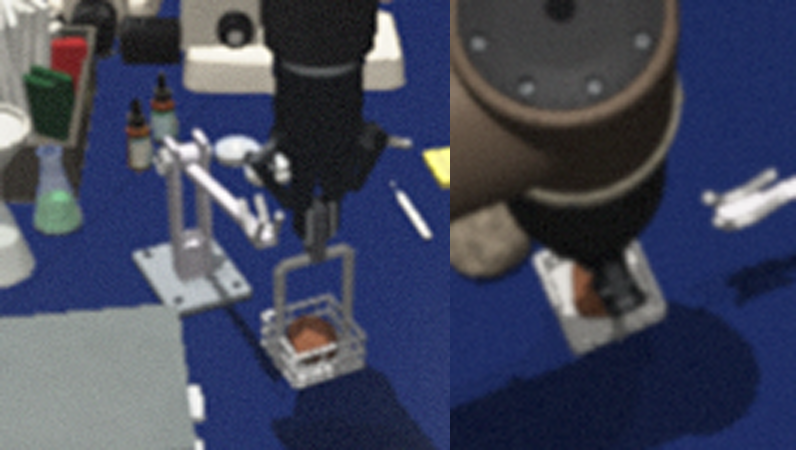

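The side crop shows the basket upright with its crossbar running from (278,266) to (350,250), and the hook at (262,225) straight ahead. I'll check the bar's position relative to the hook in the same camera.

```bash
python3 - <<'E'
from h import *
w=np.load('s3.npy');v=np.array([.3974,-.9177]);l=np.array([.9177,.3974])
p=w[160:195,230:280].reshape(-1,3);p=p[(p[:,2]>215)&(p[:,2]<243)]
tcp=np.array([606.6,53.7]);a=(p[:,:2]-tcp)@v;b=(p[:,:2]-tcp)@l
m=(abs(a)<25)&(abs(b)<50)
print(m.sum(),np.percentile(a[m],[5,50,95]),np.percentile(b[m],[2,50,98]),np.percentile(p[m,2],[5,50,95]))
q=w[135:180,215:262].reshape(-1,3);q=q[(q[:,2]>183)&(q[:,2]<230)]
d=q[:,:2]-[653,-51.5];a=d@v;b=d@l;m=(abs(a)<40)&(abs(b)<25)
for z in(183,190,197,204,211,218):
    k=m&(q[:,2]>=z)&(q[:,2]<z+7);print(z,np.sort(a[k].round())[::max(1,k.sum()//10)],'lat',np.median(b[k]) if k.any() else None)
E
```

```text
119 [-11.41724252  -3.00490693   4.17568882] [-37.17649883   5.69212942  38.37376043] [219.17553118 231.80099928 239.90859426]
183 [-23. -21. -21. -21. -19. -18. -17. -15.  -6.  18.  28.  35.] lat 4.351567700638402
190 [-22. -20. -18. -16. -14.  -8.  -5.  -2.   2.   3.   6.   9.  21.] lat 3.252532616065465
197 [-23. -22. -21. -21. -20. -18. -14.   7.  10.  10.  11.  12.  13.  19.] lat -3.7128493828581113
204 [-25. -23. -20. -19.  10.  13.  14.  14.  17.  18.  19.  19.  21.] lat 7.808073632363549
211 [-27. -27. -26. -26. -26. -26. -26. -24. -23. -22.  18.  18.  19.  19.
  20.  21.  25.  25.] lat -4.7002672254241356
218 [-31. -30. -29. -28. -28. -27. -27. -27. -24.] lat -3.8743603515660743
```

Emit:
arm_command([
  [[0,-3,15,0,1],[0,-3,35,0,1],[0,-3,55,0,1],[0,-3,75,0,1],[0,-3,90,0,1],[0,-3,102,0,1],[0,-3,110,0,1],[0,-3,113,0,1],[0,-3,113,0,1],[0,-3,113,0,1]],
])

```text
clock: 5.3
position: [651.9, -49.3, 257.7]
orientation: [-1.572, 0.0, -2.73]
contact_force: [-0.1, 0.2, -3.2]
width: 13.0
```

```bash
python3 - <<'E'
from h import *
plan([653,-51.5,223.5],-156.6)
s=snap('side');t=snap('top')
cv2.imwrite('pics/z4.png',np.hstack([cv2.resize(s['color'][90:210,160:290,::-1],(487,450),interpolation=cv2.INTER_CUBIC),cv2.resize(t['color'][130:210,230:320,::-1],(300,450),interpolation=cv2.INTER_CUBIC)]))
E
```

```text
t 5.3 pos [651.9 -49.3 257.7] rpy [ -90.     0.  -156.4] jaw -156.4 F [-0.1  0.2 -3.2] w 13.0 q6 [ 0.22  0.31  0.   -0.   -1.26  0.19]
shift [-0.1 34.2  2.5] spin 0.2
```

View pics/z4.png

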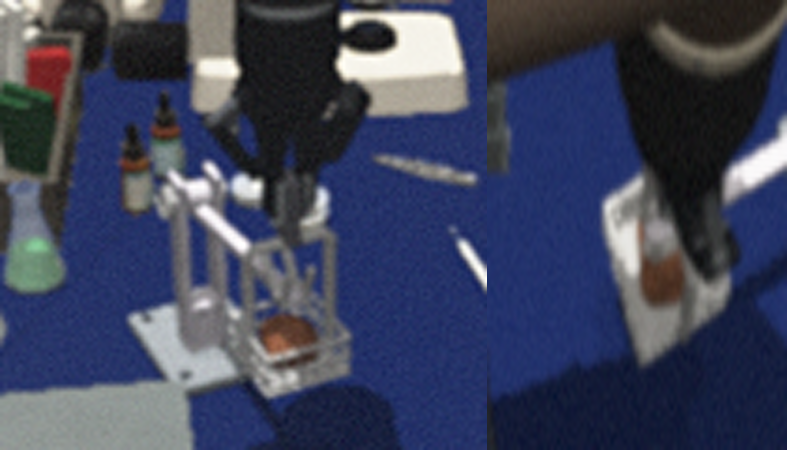

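The side crop shows the hook (lips at about 310,268 and 268,260) inside the basket frame, below the crossbar that runs (245,248) to (335,230). Lowering slowly to first contact.

Emit:
arm_command([
  [[0,6,0,0,1],[0,12,0,0,1],[0,18,0,0,1],[0,24,0,0,1],[0,29,0,0,1],[0,33,0,0,1],[0,37,0,0,1],[0,41,0,0,1],[0,45,0,0,1],[0,45,0,0,1],[0,45,0,0,1]],
])

```text
clock: 6.5
position: [651.9, -48.6, 212.7]
orientation: [-1.572, 0.001, -2.73]
contact_force: [-1.7, 4.6, -1.8]
width: 13.2
```

```bash
python3 - <<'E'
from h import *
plan([653,-51.5,165],-156.6)
s=snap('side')
cv2.imwrite('pics/z5.png',cv2.resize(s['color'][110:200,180:280,::-1],(600,540),interpolation=cv2.INTER_CUBIC))
E
```

```text
t 6.5 pos [651.9 -48.6 212.7] rpy [ -90.1    0.  -156.4] jaw -156.4 F [-1.7  4.6 -1.8] w 13.2 q6 [ 0.22  0.34 -0.06 -0.   -1.17  0.19]
shift [ 0.2 47.7  3.1] spin 0.2
```

View pics/z5.png

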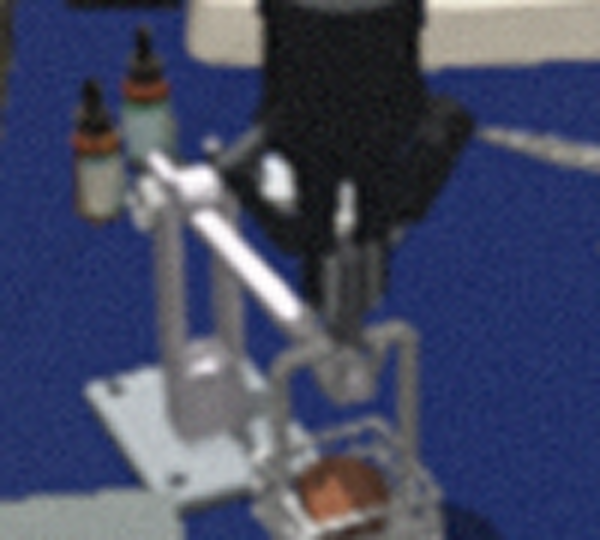

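The bar sits in the hook trough (350,370), and the arm has begun to sink. A 5 N sideways push shows the bar is a few mm too far toward the stand, so I'll correct that while easing down.

Emit:
arm_command([
  [[0,2,-1.5,0,1],[0,4,-3,0,1],[0,7,-3,0,1],[0,10,-3,0,1],[0,13,-3,0,1],[0,16,-3,0,1],[0,16,-3,0,1],[0,16,-3,0,1]],
])

```text
clock: 7.35
position: [650.8, -45.8, 196.8]
orientation: [-1.572, 0.001, -2.729]
contact_force: [0.1, 1.7, -1.8]
width: 12.9
```

```bash
python3 - <<'E'
from h import *
plan([653,-51.5,165],-156.6)
E
```

```text
t 7.35 pos [650.8 -45.8 196.8] rpy [ -90.1    0.  -156.4] jaw -156.4 F [ 0.1  1.7 -1.8] w 12.9 q6 [ 0.23  0.34 -0.09 -0.   -1.14  0.19]
shift [ 0.3 31.8  6.1] spin 0.2
```

Emit:
arm_command([
  [[0,3,-1,0,1],[0,6,-1,0,1],[0,9,-1,0,1],[0,12,-1,0,1],[0,15,-1,0,1],[0,18,-1,0,1],[0,21,-1,0,1],[0,24,-1,0,1],[0,24,-1,0,1],[0,24,-1,0,1]],
])

```text
clock: 8.35
position: [650.6, -45.0, 172.9]
orientation: [-1.572, 0.001, -2.729]
contact_force: [3.3, -0.8, 0.4]
width: 13.3
```

```bash
python3 - <<'E'
from h import *
plan([653,-51.5,163],-156.6)
E
```

```text
t 8.35 pos [650.6 -45.  172.9] rpy [-9.000e+01  1.000e-01 -1.564e+02] jaw -156.4 F [ 3.3 -0.8  0.4] w 13.3 q6 [ 0.23  0.36 -0.12 -0.   -1.09  0.18]
shift [0.5 9.9 6.9] spin 0.2
```

Emit:
arm_command([
  [[-0.5,2,1.5,0,1],[-0.5,4,1.5,0,1],[-0.5,6,1.5,0,1],[-0.5,6,1.5,0,1],[-0.5,6,1.5,0,1],[-0.5,6,1.5,0,1]],
])

```text
clock: 8.95
position: [651.4, -46.0, 166.7]
orientation: [-1.572, 0.0, -2.729]
contact_force: [-0.7, 4.3, -1.4]
width: 13.0
```

```bash
python3 - <<'E'
from h import *
plan([653,-51.5,163],-156.6)
for i in range(3): s=snap('side');print(observe()['contact_force'].round(1))
w=cloud(s);p=w[120:180,190:250].reshape(-1,3);v=np.array([.3974,-.9177])
d=p[:,:2]-[650.8,-46];a=d@v;b=d@[.9177,.3974]
for a0 in range(30,180,15):
    m=(a>a0)&(a<a0+15)&(abs(b)<12)&(p[:,2]>110)
    q=np.load('side0.npy')[120:180,190:250].reshape(-1,3);d2=q[:,:2]-[650.8,-46];a2=d2@v;m2=(a2>a0)&(a2<a0+15)&(abs(d2@[.9177,.3974])<12)&(q[:,2]>110)
    print(a0,np.median(p[m,2]).round(1),np.median(q[m2,2]).round(1))
cv2.imwrite('pics/z6.png',cv2.resize(s['color'][110:200,180:280,::-1],(600,540),interpolation=cv2.INTER_CUBIC))
E
```

```text
t 8.95 pos [651.4 -46.  166.7] rpy [ -90.1    0.  -156.4] jaw -156.4 F [-0.7  4.3 -1.4] w 13.0 q6 [ 0.23  0.37 -0.13 -0.   -1.08  0.19]
shift [0.8 3.7 5.7] spin 0.2
[ 0.1  5.  -1.1]
[-0.2  3.5 -0.9]
[-1.7  3.5 -0.6]
30 135.8 186.8
45 140.3 183.9
60 144.2 182.6
75 144.8 180.0
90 147.9 178.4
105 150.2 174.1
120 150.1 174.0
135 151.6 170.7
150 150.8 168.6
165 157.5 166.0
```

View pics/z6.png

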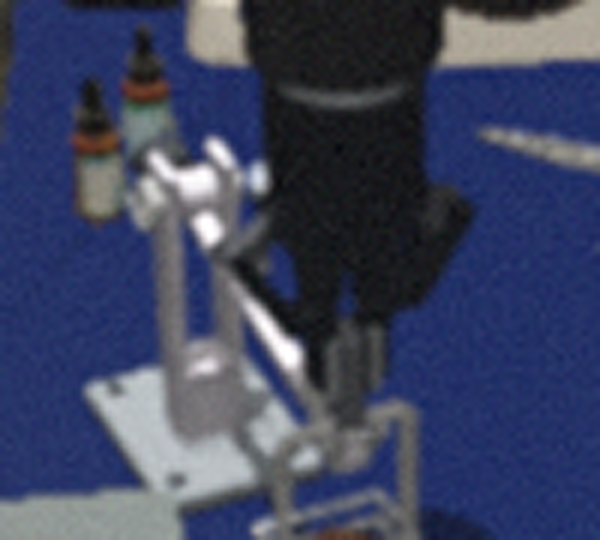

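The side crop shows the bar still in the trough (350,440). The arm slope has changed by about 0.31 rad, so it is near balance. I'll relieve the sideways push before letting go.

Emit:
arm_command([
  [[0,0,-0.6,0,1],[0,0,-1.2,0,1],[0,0,-1.2,0,1],[0,0,-1.2,0,1],[0,0,-1.2,0,1]],
])

```text
clock: 9.6
position: [651.2, -45.3, 167.0]
orientation: [-1.571, 0.001, -2.73]
contact_force: [1.0, -1.7, -0.1]
width: 13.4
```

```bash
python3 - <<'E'
from h import *
plan([653,-51.5,163],-156.6)
F=[]
for i in range(6): s=snap('side');F.append(observe()['contact_force'])
print(np.mean(F,0).round(2),np.std(F,0).round(2))
E
```

```text
t 9.6 pos [651.2 -45.3 167. ] rpy [ -90.     0.  -156.4] jaw -156.4 F [ 1.  -1.7 -0.1] w 13.4 q6 [ 0.23  0.37 -0.13 -0.   -1.08  0.18]
shift [0.8 4.  6.4] spin 0.2
[ 0.93 -1.24 -0.15] [0.42 0.27 0.4 ]
```

Emit:
arm_command([
  [[0,0,0.3,0,0.6],[0,0,0.3,0,0.5],[0,0,0.3,0,0.3],[0,0,0.3,0,0.1],[0,0,0.3,0,0.1],[0,0,0.3,0,0.1],[0,0,0.3,0,0.1],[0,0,0.3,0,0.1],[0,0,0.3,0,0.1],[0,0,0.3,0,0.1]],
])

```text
clock: 10.9
position: [651.2, -45.4, 166.9]
orientation: [-1.572, 0.001, -2.729]
contact_force: [-1.0, 0.6, 0.6]
width: 38.5
```

```bash
python3 - <<'E'
from h import *
plan([653,-51.5,263],-156.6)
s=snap('side')
cv2.imwrite('pics/z7.png',cv2.resize(s['color'][110:200,180:280,::-1],(600,540),interpolation=cv2.INTER_CUBIC))
E
```

```text
t 10.9 pos [651.2 -45.4 166.9] rpy [ -90.     0.  -156.4] jaw -156.4 F [-1.   0.6  0.6] w 38.5 q6 [ 0.23  0.37 -0.13 -0.   -1.08  0.18]
shift [  0.7 -96.1   6.2] spin 0.2
```

View pics/z7.png

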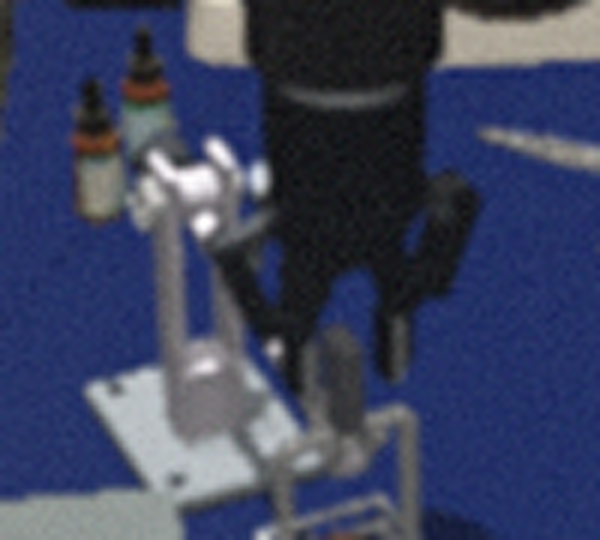

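The basket hangs in the hook at the same height, with its tab (343,380) free between the open fingers. Withdrawing straight up.

Emit:
arm_command([
  [[0,-10,0.3,0,0.1],[0,-25,0.3,0,0.1],[0,-45,0.3,0,0.1],[0,-70,0.3,0,0.1],[0,-95,0.3,0,0.1],[0,-110,0.3,0,0.1],[0,-110,-40,0,0.1],[0,-110,-80,0,0.1],[0,-110,-120,0,0.1],[0,-110,-140,0,0.1],[0,-110,-140,0,0.1],[0,-110,-140,0,0.1]],
])

```text
clock: 12.15
position: [595.2, 83.0, 277.9]
orientation: [-1.571, 0.002, -2.728]
contact_force: [-0.3, -0.2, -0.1]
width: 38.6
```

```bash
python3 - <<'E'
from h import *
plan([653,-51.5,263],-156.6)
s=snap('side');w=cloud(s);s2=[snap('side') for i in range(6)][-1]
print(np.abs(s['color'][90:230,180:290].astype(int)-s2['color'][90:230,180:290]).mean(),np.nanmedian(np.abs(s['depth']-s2['depth'])[90:230,180:290]))
v=np.array([.3974,-.9177])
p=w[110:200,180:280].reshape(-1,3);d=p[:,:2]-[651,-46];a=d@v;b=d@[.9177,.3974]
m=(a>40)&(a<170)&(abs(b)<12)&(p[:,2]>110)&(p[:,2]<180);print('slope',np.polyfit(a[m],p[m,2],1))
m=(abs(a)<25)&(abs(b)<20)&(p[:,2]>150);print('tab',p[m].mean(0),p[m,2].max())
cv2.imwrite('pics/z8.png',np.hstack([cv2.resize(s2['color'][100:220,180:300,::-1],(450,450),interpolation=cv2.INTER_CUBIC),cv2.resize(s2['color'][230:330,250:330,::-1],(340,450))]))
E
```

```text
t 12.15 pos [595.2  83.  277.9] rpy [-9.000e+01  1.000e-01 -1.563e+02] jaw -156.3 F [-0.3 -0.2 -0.1] w 38.6 q6 [ 0.46  0.21 -0.09 -0.   -1.27 -0.05]
shift [  1.2  14.9 146.4] spin 0.3
3.5673376623376623 2.970459
slope [  0.16062138 129.44191985]
tab [653.84830506 -41.63459206 175.28998406] 198.99605415791962
```

View pics/z8.png

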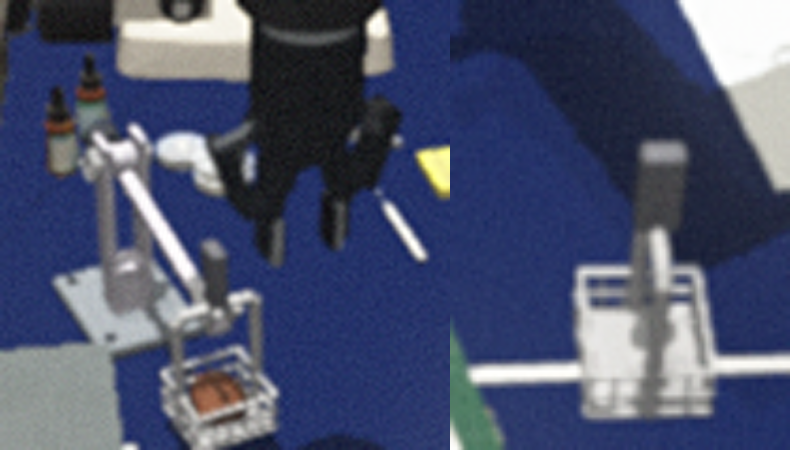

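The full basket hangs in the hook (215,315), upright and clear of the gripper, with the arm's slope unchanged. The empty basket stands where it was.

```bash
python3 -c "
from plant import *
print(finish_job())"
```

```text
the job is handed in; nothing more can be done
None
```

I hung the basket with the rock on the spring arm's hook and eased it down while holding it. I let go only once the wrist force was close to zero, and handed the job in at about 12.5 s of robot time. No verdict was reported.

**Last checks:**
- **Arm:** its slope had changed by about 0.31 rad from unloaded, within the expected 0.27 to 0.33. It was the same before release and after the gripper withdrew.
- **Basket:** it hangs upright in the hook, and the gripper is well clear and touching nothing. The empty basket looks untouched where it stood.
- **Forces:** the largest sideways push I read was about 5 N while lowering, and I corrected it before release.
- **Weaker checks:** a stillness test on two pictures about 0.3 s apart showed only small differences, which I took to be camera noise. The tab's top measured 199 mm, a few mm above the roughly 196 to 198 mm this slope implies, close to the camera's accuracy.

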